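# Draw the battery cassette from a student experiment trainer

## Robot

A 7-joint arm with a two-finger parallel gripper is mounted at the origin on the work surface. World frame = base frame: x ahead of the robot, y to its left, z up, the work surface at z = 0. Lengths are in m, angles in rad, forces in N, time in s.
With the tool pointing down it reaches from about 0.35 to 0.9 m from the base axis. Payload 8.1 kg.
Tool frame: the origin (TCP) lies at the very end of the fingers, on their centre line; the grasp point (between the pads) lies pinch_z behind it (pinch_z is the distance from the TCP to the grasp point, in m); z points along the fingers, y is the direction in which the jaws open and shut (so a half turn about z gives the same grasp; the last joint's range is limited). The gripper opens to 92 mm and grips with 3 to 60 N. Pads are 19 mm wide; open, the fingers measure 130 mm over their backs; the gripper's body (75 mm by 190 mm) begins 47 mm behind the grasp point.
Start: joints at [1.084, 0.434, 0.025, 1.573, -0.012, 1.134, -0.075], TCP at [0.234, -0.58, 0.227] pointing down, gripper open.
Joint ranges: [-2.62, 2.62], [-0.44, 2.09], [-1.27, 1.32], [0.08, 2.57], [-1.32, 4.46], [0.12, 2], [-2.74, 2.74]. Speed limits (rad/s): [2.22, 2.22, 3.01, 3.01, 3.14, 3.14, 3.14].

## Interface

Orientations are given as a 3x3 rotation matrix whose columns are the frame's x, y, z axes.
In Python, from cell import read_state, grab_frame, sign_off, pinch_z gives the robot as it stands.
- The arm moves only by the tool servo_tool, never from a script. Its argument "steps" is a list of rows, each an object with "fingers": the gripper command: -1 is fully open, 1 is shut, values between are in proportion; "xyz": the shift along the tool's x, y, z in mm, a list of three; "yaw": the turn about the tool's z in degrees. A call has 1 to 5 rows; each row is the pose to reach, as a shift and turn from the pose commanded when the call began, along the tool's axes at that moment; what a row does not reach only later rows make up. A row lasts 1/12 s, in which the tool goes at most 41.7 mm and 7.16 degrees, less where a joint would pass 70% of its speed; a pose out of reach is approached as far as the arm can. A call with a gripper value outside its range is refused whole. The fingers move at their own pace and stop on an object; the grip force is fixed at half the most. Time passes only in rows, so rows that repeat a pose let the fingers close. It gives the time, the measured TCP pose, the force and the opening at its end, in the units of the state.
- read_state(): the state, without advancing time (a new reading comes with each control period).
- grab_frame(name): name is "scene" or "top" or "wrist"; returns a dict with "image" (420x560x3 uint8, red, green, blue), "vertical_fov" (degrees; the focal length in pixels is half the picture's height over the tangent of half this angle, whatever the lens; pixels are square), "cx", "cy" (the principal point, pixels), "view" (4x4, takes a point from world to camera coordinates). Camera axes: x right, y down, z forward; pixel columns grow to the right and rows downward; lengths in m; the calibration is good to about 2 mm. The wrist camera is an equidistant fisheye: a pixel r from the principal point sees the ray r / f radians off the axis. A picture is of the moment at which its call begins. There is no depth.
- sign_off(): hands the job in, once; it reports no verdict.
The state is a dict: "time_s": time; "q": joint angles; "joint_vel": joint speeds; "effort": joint torques, N m; "eef_pos": TCP position; "tcp_rot": TCP orientation; "contact_force": force on the tool from outside, world axes, zero at the start; "torque": the same for the moment, N m; "finger_gap": opening from 0.0 (shut) to 1.0 (fully open).
Only numpy, scipy, OpenCV 4.12 (cv2) and the standard library are available. Lean on these libraries where they do the work, as an engineer would, in place of code of your own. Each camera call takes 0.05 s, during which the arm holds its last target.

## Task

The trainer's battery cassette has to come out for fresh cells. First clear the two white trunking offcuts off the trainer's deck into the round waste tub so that nothing can drop into the open well; then squeeze the cassette's two side catches together, lift it upright out of its well and finish while still holding it by the squeezed catches, its foot a good 50 mm clear above the deck. Leave the tub standing and everything else on the bench where it is.

Things in the scene. Friction and masses are not known exactly. Their poses are not given: they have to be found in the camera images.
- deck (a point): centre of the flat top of the trainer, a low white box with a light grey deck and a darker circuit area, 240 x 320 mm (its x, y), 55 mm high, fixed to the bench; this point is on the deck surface, z up. Low knobs, switches, bridging plugs and a readout, at most 18 mm tall, stand only in the outer 30 mm strips along its two 320 mm edges; the rest is flat.
- well (a point): centre of the cassette's rectangular well mouth, on the deck surface, 100 mm from the deck's centre towards its -y end; the well is 46 mm deep and fits the cassette with about 1 mm play all round.
- cassette_grip (a point): the battery cassette, dark grey, 0.12 to 0.21 kg: point on its upright axis midway between its two catch buttons, 71 mm above its foot, 25 mm above the deck while home. Its axes are the trainer's. The cassette is 66 x 36 mm (x, y), 86 mm high: a bay of four AA cells down in the well and a pull head 50 x 36 mm (x, y) standing 40 mm proud of the deck.
- cassette_foot (a point): centre of the underside of the same cassette; 46 mm below the deck while home.
- button_left (a point): centre of the outer face of the catch button on the cassette head's +y side: lighter grey, ribbed, 18 mm wide (x), 26 mm tall, standing 7 mm proud of the head. The two buttons face away from each other, 50 mm over both at rest, 38 mm fully squeezed.
- button_right (a point): the same for the like button on the head's -y side.
- catch_left (a joint): inward travel of the +y catch, m: 0 sprung out (locked), 0.006 fully in. Button and locking nose slide together; the spring pushes back 2.7 N at rest, 8 N fully in. The square nose sits under the deck's edge and lets go beyond about 0.003; unless both catches are in, the cassette is locked and pulling does not free it.
- catch_right (a joint): inward travel of the -y catch, m; works as the other one.
- tub_rim (a point): centre of the open mouth of the waste tub, a loose round bare-steel tub, 128 mm across the rim, 112 mm at the foot, 100 mm high, 3 mm wall, 0.45 kg, standing on the bench to the left or right of the trainer; this point is at rim height, 100 mm above the bench.
- tub: the same tub, origin at the centre of its underside, z up when it stands upright.
- parts_tray: square-cornered low grey tray with compartments of small components, 120 x 110 x 30 mm, on the other side of the trainer from the tub; not for waste, leave it. Origin at its underside.
- multimeter: dark hand multimeter lying on the bench, 170 x 82 x 40 mm; leave it. Origin at the centre of its underside.
- solder_reel: reel of solder standing on end, 62 mm across, 50 mm high; leave it. Origin at the centre of its underside.
- trunking_length: uncut length of the white trunking, 300 x 25 x 16 mm, on the bench; not an offcut, leave it. Origin at the centre of its underside.
- screwdriver: wooden-handled screwdriver lying on the bench near the robot; leave it. Origin on its long axis, at the bench surface.
- hacksaw: small hacksaw with a wooden handle lying flat on the bench, about 280 x 80 x 18 mm; leave it. Origin near its handle, at the bench surface.
- offcut_long_mid (a point): centre (half-way up, 8 mm above the deck) of a loose white trunking offcut lying on the deck nearer the cassette: a U-channel, open side up, 42 mm long (its x), 25 mm wide (y), 16 mm high, 2.5 mm walls, about 15 g. Grip it across its 25 mm width.
- offcut_short_mid (a point): centre (half-way up, 8 mm above the deck) of a loose white trunking offcut lying on the deck farther from the cassette: a U-channel, open side up, 34 mm long (its x), 25 mm wide (y), 16 mm high, 2.5 mm walls, about 15 g. Grip it across its 25 mm width.

How it is judged:
On the way, in this order (a step that is already met when the one before it is completed fails the run):
1. both offcuts lie in the waste tub, the cassette still home (horizontal distance between each of offcut_long_mid, offcut_short_mid and tub_rim below 0.058 m and z of each of offcut_long_mid, offcut_short_mid in the frame of tub_rim below -0.005 m and contact force between each of offcut_long, offcut_short and the fingers below 0.05 N and angle between tub's own z axis and vertical below 0.25 rad and z of cassette_foot in the frame of deck below -0.042 m), for 0.3 s.
2. both catches are squeezed in with the cassette still home (value of joint each of catch_left, catch_right above 0.0035 m and z of cassette_foot in the frame of deck below -0.04 m), for 0.1 s.
At the end, for the whole second after the job is handed in: Both offcuts are inside the standing tub, below its rim and let go; the cassette hangs still in the fingers, both catches squeezed in by more than 3.5 mm, its foot more than 40 mm above the deck, within 15 degrees of upright and touching neither trainer nor tub (z of cassette_foot in the frame of deck above 0.04 m and angle between cassette_foot's own z axis and vertical below 0.26 rad and contact force between cassette and the fingers above 3 N and contact force between cassette and trainer below 0.05 N and contact force between cassette and tub below 0.05 N and linear speed of cassette below 0.03 m/s and value of joint each of catch_left, catch_right above 0.0035 m and horizontal distance between each of offcut_long_mid, offcut_short_mid and tub_rim below 0.058 m and z of each of offcut_long_mid, offcut_short_mid in the frame of tub_rim below -0.005 m and contact force between each of offcut_long, offcut_short and the fingers below 0.05 N and angle between tub's own z axis and vertical below 0.25 rad); the arm keeps its last pose, push and grip.
It fails at once if the parts tray, multimeter, solder reel, trunking length, screwdriver or hacksaw is shifted by more than 25 mm (distance of any of parts_tray, multimeter, solder_reel, trunking_length, screwdriver, hacksaw from where it was at the start of the episode above 0.025 m).
It also fails if it takes over 59 s, if anything falls off the work surface, if the arm or the gripper's body presses on something with over 40 N, if the wrist force passes 120 N, or if a joint passes its speed limit or range.

## Working session

There is one attempt and no reset: what is moved stays moved. The work goes in short steps, Python scripts to look and compute and a tool call to move; the robot and the scene stay as the last step left them, time stands still between calls to the robot, and variables do not carry over. Pictures are saved under pics/ and viewed, and the job is handed in when it is done.

Besides the shell and the picture viewer there is one more tool, called after ">>>" by a JSON object that holds its "fn" and its "kwargs". servo_tool: Moves the arm, as the interface text tells. Its arguments: {"type":"object","properties":{"steps":{"type":"array"}},"required":["steps"]}

```bash
mkdir -p pics; ls; python3 - <<'E'
from cell import read_state, grab_frame, pinch_z
import cv2, numpy as np
print(pinch_z)
s=read_state()
for k in ("time_s","eef_pos","tcp_rot","finger_gap","contact_force"): print(k,np.round(s[k],4).tolist())
for n in("scene","top","wrist"):
    f=grab_frame(n); cv2.imwrite(f"pics/{n}0.png",f["image"][:,:,::-1]); np.savez(f"pics/{n}0.npz",**f)
    print(n,f["vertical_fov"],f["cx"],f["cy"],np.round(f["view"],4).tolist())
E
```

```text
pics
0.0188
time_s 0.0
eef_pos [0.2338, -0.5791, 0.2259]
tcp_rot [[0.9273, 0.3744, -0.0007], [0.3744, -0.9273, 0.0014], [-0.0002, -0.0016, -1.0]]
finger_gap 1.0008
contact_force [0.1648, 0.4075, -0.1307]
scene 51.212120246000225 280.0293930070329 205.27811716765999 [[0.3362, 0.9415, 0.0236, -0.1599], [0.5866, -0.1897, -0.7873, -0.2194], [-0.7368, 0.2785, -0.6161, 1.6351], [0.0, 0.0, 0.0, 1.0]]
top 46.58308477162703 281.6653143849585 212.64854865736314 [[0.0076, -1.0, 0.003, -0.0064], [-0.9976, -0.0078, -0.0693, 0.522], [0.0693, -0.0025, -0.9976, 1.6287], [0.0, 0.0, 0.0, 1.0]]
wrist 65.70646984690485 277.603304052701 210.00119736240617 [[0.3755, -0.9268, -0.0019, -0.6247], [-0.8803, -0.3573, 0.3121, -0.0411], [-0.29, -0.1155, -0.95, 0.3913], [0.0, 0.0, 0.0, 1.0]]
```

View pics/top0.png

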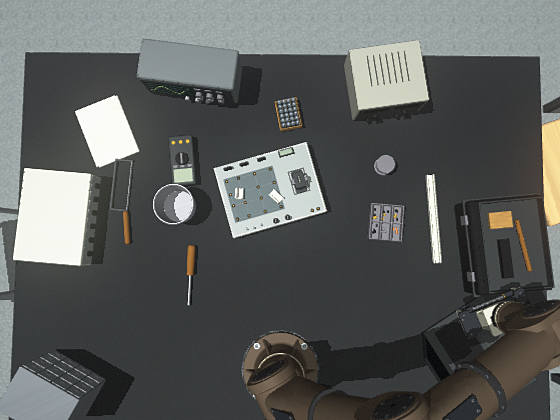

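View pics/scene0.png

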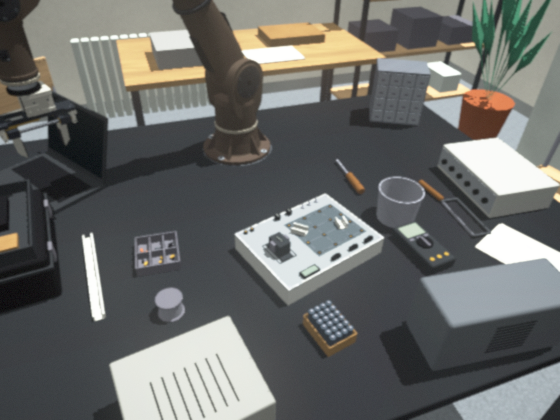

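View pics/wrist0.png

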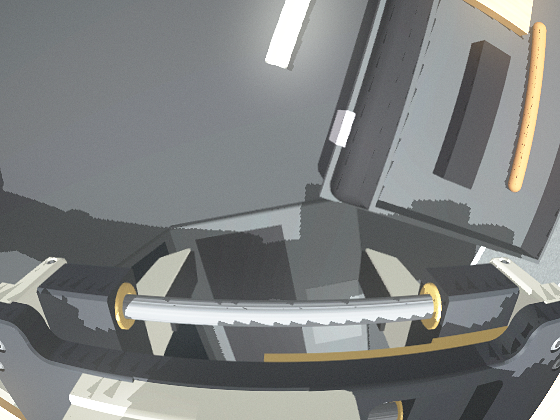

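The top view shows the trainer around pixel (270,190), rotated. The cassette is at about (300,181), the offcuts at about (239,193) and (276,196), and the tub at about (175,204). I'll zoom in next.

```bash
cat > h.py <<'E'
import numpy as np, cv2
def ray(f,u,v):
    V=np.array(f["view"]);R=V[:3,:3];t=V[:3,3]
    F=f["image"].shape[0]/2/np.tan(np.radians(float(f["vertical_fov"]))/2)
    d=np.array([(u-f["cx"])/F,(v-f["cy"])/F,1.]) 
    return -R.T@t, R.T@(d/np.linalg.norm(d))
def rayfish(f,u,v):
    V=np.array(f["view"]);R=V[:3,:3];t=V[:3,3]
    F=f["image"].shape[0]/2/np.tan(np.radians(float(f["vertical_fov"]))/2)
    a=np.array([u-f["cx"],v-f["cy"]]);r=np.hypot(*a);th=r/F
    d=np.r_[a/max(r,1e-9)*np.sin(th),np.cos(th)]
    return -R.T@t, R.T@d
def onplane(f,u,v,z,fish=False):
    o,d=(rayfish if fish else ray)(f,u,v); return o+d*(z-o[2])/d[2]
def proj(f,p):
    V=np.array(f["view"]);c=V[:3,:3]@np.asarray(p)+V[:3,3]
    F=f["image"].shape[0]/2/np.tan(np.radians(float(f["vertical_fov"]))/2)
    return F*c[0]/c[2]+f["cx"],F*c[1]/c[2]+f["cy"]
def projfish(f,p):
    V=np.array(f["view"]);c=V[:3,:3]@np.asarray(p)+V[:3,3]
    F=f["image"].shape[0]/2/np.tan(np.radians(float(f["vertical_fov"]))/2)
    r=np.hypot(c[0],c[1]);th=np.arctan2(r,c[2]);return F*th*c[0]/r+f["cx"],F*th*c[1]/r+f["cy"]
E
python3 - <<'E'
from h import *
a=cv2.imread("pics/top0.png")[135:245,145:335]; cv2.imwrite("pics/tz.png",cv2.resize(a,(760,440),interpolation=cv2.INTER_CUBIC))
a=cv2.imread("pics/scene0.png")[170:300,225:425]; cv2.imwrite("pics/sz.png",cv2.resize(a,(800,520),interpolation=cv2.INTER_CUBIC))
E
```

```text
(no output)
```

View pics/tz.png

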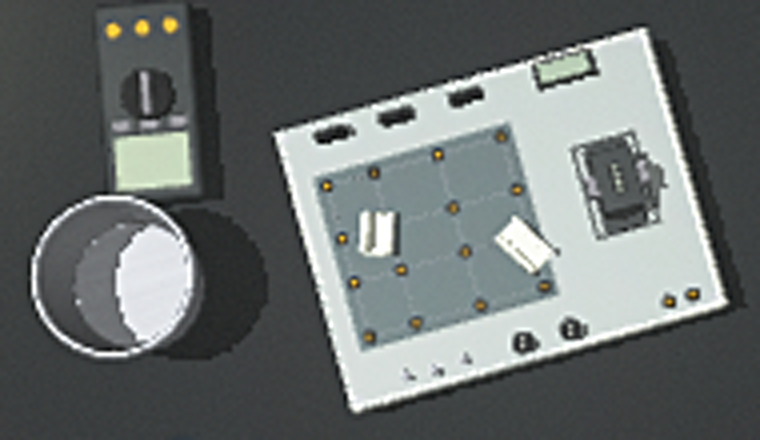

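View pics/sz.png

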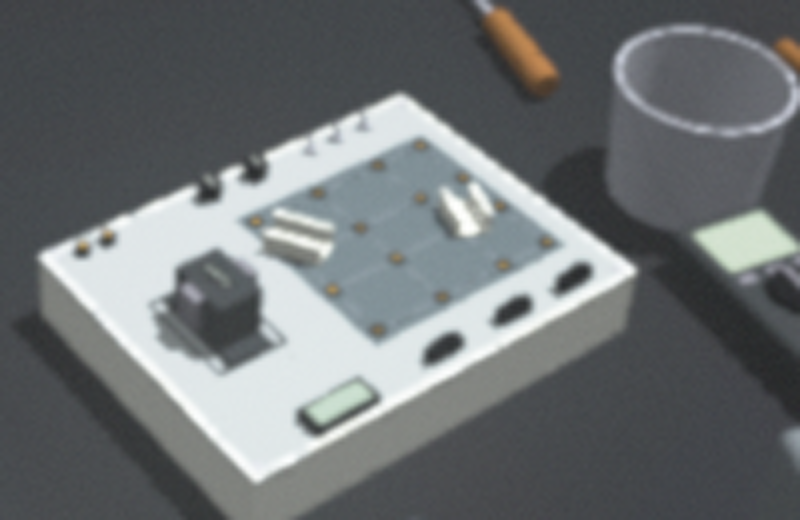

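The zoomed top view gives deck corners at (277,132), (648,28), (728,303) and (353,411), the tub rim centre at (117,275), and offcuts near (377,233) and (525,243).

```bash
python3 - <<'E'
from h import *
f=dict(np.load("pics/top0.npz"))
P=lambda u,v,z:onplane(f,145+u/4-.375,135+v/4-.375,z)
c=np.array([P(u,v,.055) for u,v in [(277,132),(648,28),(728,303),(353,411)]]);print(c.round(4))
m=c.mean(0);print("deck",m.round(4),np.linalg.norm(c-np.roll(c,-1,0),axis=1).round(3))
ydir=(c[0]+c[3]-c[1]-c[2]);ydir/=np.linalg.norm(ydir);xd=c[0]+c[1]-c[2]-c[3];xd/=np.linalg.norm(xd);print("xd",xd.round(3),"yd",ydir.round(3),np.degrees(np.arctan2(-ydir[0],ydir[1])),np.degrees(np.arctan2(xd[1],xd[0])))
print("well",(m-.1*ydir).round(4),"well px",P(617,185,.055).round(4),"head top",P(619,180,.095).round(4))
print("tub",P(117,275,.1).round(4),(P(32,275,.1)-P(200,275,.1)).round(3))
# short corners (top), long corners
for n,q in (("short",[(360,211),(398,212),(394,258),(358,252)]),("long",[(516,215),(555,248),(531,274),(495,237)])):
    k=np.array([P(u,v,.071) for u,v in q]);print(n,k.mean(0).round(4),np.linalg.norm(k-np.roll(k,-1,0),axis=1).round(3),(k[1]-k[0]).round(4),(k[2]-k[1]).round(4))
E
```

```text
[[ 0.6676  0.2239  0.055 ]
 [ 0.7575 -0.0837  0.055 ]
 [ 0.5282 -0.1507  0.055 ]
 [ 0.4367  0.1575  0.055 ]]
deck [0.5975 0.0367 0.055 ] [0.321 0.239 0.321 0.24 ]
xd [0.96  0.278 0.   ] yd [-0.283  0.959  0.   ] 16.411212949434887 16.166780745924743
well [ 0.6257 -0.0592  0.055 ] well px [ 0.6255 -0.0585  0.055 ] head top [ 0.6242 -0.0586  0.095 ]
tub [0.5435 0.344  0.1   ] [-0.001  0.135  0.   ]
short [0.582 0.138 0.071] [0.031 0.038 0.03  0.034] [-0.0006 -0.0311  0.    ] [-0.0379  0.0028  0.    ]
long [0.5745 0.0178 0.071 ] [0.042 0.029 0.042 0.025] [-0.0269 -0.0322  0.    ] [-0.0215  0.0195  0.    ]
```

```bash
cat >> h.py <<'E'
def go(p,psi,s=None):
    """tool shift mm, yaw deg to put TCP at p with tool-x heading psi deg"""
    from cell import read_state
    s=s or read_state();R=np.array(s["tcp_rot"])
    d=R.T@(np.asarray(p)-np.array(s["eef_pos"]))*1000
    cur=np.degrees(np.arctan2(R[1,0],R[0,0]))
    print("t",round(s["time_s"],2),"shift",d.round(1).tolist(),"rows",round(np.linalg.norm(d)/41.7,1),"yaw",round(cur-psi,2),"gap",round(s["finger_gap"],3))
E
python3 - <<'E'
from h import *
go([.55,.02,.22],50)
E
```

```text
t 0.15 shift [517.5, -437.3, 6.6] rows 16.2 yaw -28.02 gap 1.001
```

>>> {"fn": "servo_tool", "kwargs": {"steps": [{"fingers": 0,"xyz": [155,-131,0],"yaw": -28},{"fingers": 0,"xyz": [155,-131,0],"yaw": -28},{"fingers": 0,"xyz": [155,-131,0],"yaw": -28},{"fingers": 0,"xyz": [155,-131,0],"yaw": -28},{"fingers": 0,"xyz": [155,-131,0],"yaw": -28}]}}

```text
time_s: 0.57
eef_pos: [0.3295, -0.3974, 0.2266]
tcp_rot: [[0.636, 0.771, -0.0], [0.771, -0.636, 0.001], [0.0, -0.0, -1.0]]
contact_force: [2.0, 0.3, 0.5]
finger_gap: 0.688
```

```bash
python3 - <<'E'
from h import *
go([.55,.02,.22],50)
E
```

```text
t 0.57 shift [462.2, -95.6, 6.8] rows 11.3 yaw 0.47 gap 0.688
```

>>> {"fn": "servo_tool", "kwargs": {"steps": [{"fingers": 0,"xyz": [460,-96,0],"yaw": 0},{"fingers": 0,"xyz": [460,-96,0],"yaw": 0},{"fingers": 0,"xyz": [460,-96,0],"yaw": 0},{"fingers": 0,"xyz": [460,-96,0],"yaw": 0},{"fingers": 0,"xyz": [460,-96,0],"yaw": 0}]}}

```text
time_s: 0.98
eef_pos: [0.4276, -0.2146, 0.2268]
tcp_rot: [[0.643, 0.766, 0.0], [0.766, -0.643, -0.0], [-0.0, 0.0, -1.0]]
contact_force: [0.4, -0.7, -1.0]
finger_gap: 0.502
```

```bash
python3 - <<'E'
from h import *
go([.55,.02,.22],50)
E
```

```text
t 0.98 shift [258.4, -57.2, 6.7] rows 6.3 yaw -0.03 gap 0.502
```

>>> {"fn": "servo_tool", "kwargs": {"steps": [{"fingers": 0,"xyz": [258,-57,0],"yaw": 0},{"fingers": 0,"xyz": [258,-57,0],"yaw": 0},{"fingers": 0,"xyz": [258,-57,0],"yaw": 0},{"fingers": 0,"xyz": [258,-57,0],"yaw": 0},{"fingers": 0,"xyz": [258,-57,0],"yaw": 0}]}}

```text
time_s: 1.4
eef_pos: [0.524, -0.03, 0.2267]
tcp_rot: [[0.643, 0.766, 0.0], [0.766, -0.643, -0.0], [-0.0, 0.0, -1.0]]
contact_force: [1.4, -0.6, 0.1]
finger_gap: 0.494
```

```bash
python3 - <<'E'
from h import *
from cell import grab_frame
go([.5745,.0178,.12],50)
f=grab_frame("wrist"); cv2.imwrite("pics/w1.png",f["image"][:,:,::-1]); np.savez("pics/w1.npz",**f)
for p in [(.5745,.0178,.071),(.582,.138,.071),(.6242,-.0586,.095)]: print(projfish(f,p))
E
```

```text
t 1.4 shift [69.0, 7.9, 106.7] rows 3.1 yaw -0.03 gap 0.494
(np.float64(286.159721667004), np.float64(122.14722649151423))
(np.float64(211.2559663452842), np.float64(25.770706652468817))
(np.float64(380.73712945187856), np.float64(154.98666328028924))
```

View pics/w1.png

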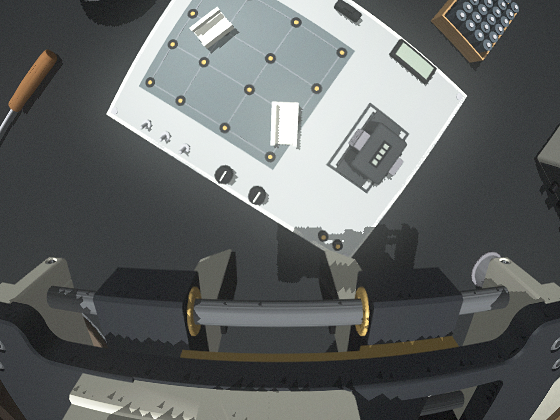

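The wrist view shows the long offcut at about (286,123), the short one at (213,27) and the cassette head at (380,150). I'll refine from a zoom.

```bash
python3 - <<'E'
from h import *
im=cv2.imread("pics/w1.png")
a=cv2.resize(im[90:160,250:330],(480,420),interpolation=cv2.INTER_CUBIC);b=cv2.resize(im[0:60,180:250],(480,411),interpolation=cv2.INTER_CUBIC)
b=cv2.copyMakeBorder(b,0,9,0,0,cv2.BORDER_CONSTANT)
c=cv2.resize(im[90:200,320:420],(382,420),interpolation=cv2.INTER_CUBIC)
cv2.imwrite("pics/w1ab.png",cv2.resize(np.hstack([a,b,c]),None,fx=.59,fy=.59))
cv2.imwrite("pics/w1a.png",a);
f=dict(np.load("pics/w1.npz"));g=cv2.cvtColor(im,cv2.COLOR_BGR2GRAY)
for n,r in (("long",(262,92,310,155)),("short",(182,2,245,55))):
    x0,y0,x1,y1=r;s=g[y0:y1,x0:x1]
    for th in(232,245): 
        m=(s>th).astype(np.uint8);cs,_=cv2.findContours(m,0,1);k=max(cs,key=cv2.contourArea);print(n,th,cv2.contourArea(k),cv2.minAreaRect(k+np.array([x0,y0],np.int32)))
E
```

```text
long 232 1236.0 ((289.5, 128.0), (52.0, 39.0), 90.0)
long 245 865.0 ((283.85260009765625, 123.74330139160156), (26.381851196289062, 43.63676452636719), 2.6025619506835938)
short 232 317.5 ((214.49542236328125, 30.651382446289062), (11.388712882995605, 35.31712341308594), 54.865806579589844)
short 245 307.5 ((214.39999389648438, 30.70000457763672), (10.400001525878906, 35.40000534057617), 53.13010025024414)
```

View pics/w1ab.png

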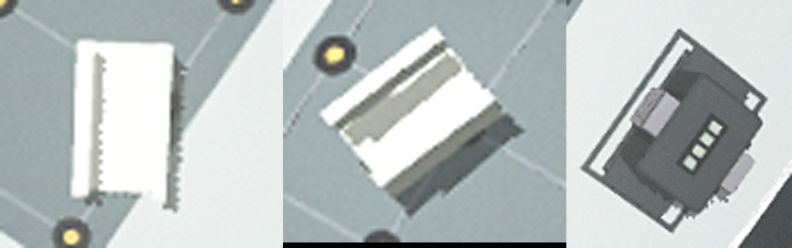

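```bash
python3 - <<'E'
from h import *
f=dict(np.load("pics/w1.npz"))
A=[(250+x/3.54,90+y/3.54) for x,y in [(78,40),(173,43),(168,198),(73,195)]]
B=[(180+(x-283.2)/4.046,y/4.046) for x,y in [(434,28),(498,103),(385,187),(320,112)]]
for q in(A,B):
    k=np.array([onplane(f,u,v,.071,True) for u,v in q]);e=(k-np.roll(k,-1,0))
    print(k.mean(0).round(4),np.linalg.norm(e,axis=1).round(3),np.degrees(np.arctan2(e[:,1],e[:,0])).round(1))
# cassette head top z .095 corners in panel c: origin 566.4, scale 3.82*.59
B=[(320+(x-566.4)/2.254,90+y/2.254) for x,y in [(703,73),(764,124),(702,200),(639,151)]]
k=np.array([onplane(f,u,v,.095,True) for u,v in B]);e=(k-np.roll(k,-1,0))
print(k.mean(0).round(4),np.linalg.norm(e,axis=1).round(3),np.degrees(np.arctan2(e[:,1],e[:,0])).round(1))
B=[(320+(x-566.4)/2.254,90+y/2.254) for x,y in [(681,29),(766,98),(672,231),(582,166)]]
k=np.array([onplane(f,u,v,.055,True) for u,v in B]);e=(k-np.roll(k,-1,0))
print("well",k.mean(0).round(4),np.linalg.norm(e,axis=1).round(3),np.degrees(np.arctan2(e[:,1],e[:,0])).round(1))
E
```

```text
[0.5726 0.0175 0.071 ] [0.025 0.042 0.026 0.042] [ 138.5   48.7  -41.6 -131.9]
[0.5814 0.1378 0.071 ] [0.026 0.033 0.026 0.034] [ 87.2  -4.1 -91.7 175.2]
[ 0.6264 -0.0554  0.095 ] [0.034 0.042 0.035 0.042] [ 105.3   12.5  -74.9 -167.8]
well [ 0.6247 -0.0577  0.055 ] [0.053 0.078 0.054 0.078] [ 106.    16.8  -74.1 -164.3]
```

```bash
python3 - <<'E'
from h import *
go([.573,.0177,.059],48.3)
E
```

```text
t 1.45 shift [57.3, 11.3, 168.4] rows 4.3 yaw 2.19 gap 0.5
```

>>> {"fn": "servo_tool", "kwargs": {"steps": [{"fingers": 0,"xyz": [50,11,20],"yaw": 2},{"fingers": 0,"xyz": [57,11,40],"yaw": 2},{"fingers": 0,"xyz": [57,11,80],"yaw": 2},{"fingers": 0,"xyz": [57,11,110],"yaw": 2},{"fingers": 0,"xyz": [57,11,120],"yaw": 2}]}}

```text
time_s: 1.87
eef_pos: [0.5657, 0.0045, 0.1021]
tcp_rot: [[0.669, 0.744, -0.007], [0.744, -0.669, -0.0], [-0.005, -0.005, -1.0]]
contact_force: [-1.6, -0.1, 0.4]
finger_gap: 0.499
```

```bash
python3 - <<'E'
from h import *
from cell import grab_frame
f=grab_frame("wrist"); cv2.imwrite("pics/w2.png",f["image"][:,:,::-1])
go([.573,.0177,.059],48.3)
E
```

```text
t 1.92 shift [15.1, -3.4, 43.3] rows 1.1 yaw -0.3 gap 0.505
```

View pics/w2.png

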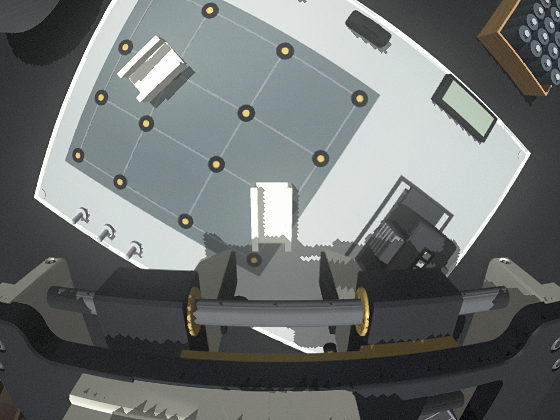

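The long offcut sits between the open fingers, slightly ahead, so I'm continuing.

>>> {"fn": "servo_tool", "kwargs": {"steps": [{"fingers": 0,"xyz": [15,-3,10],"yaw": 0},{"fingers": 0,"xyz": [15,-3,30],"yaw": 0},{"fingers": 0,"xyz": [15,-3,40],"yaw": 0},{"fingers": 0,"xyz": [15,-3,40],"yaw": 0},{"fingers": 0,"xyz": [15,-3,40],"yaw": 0}]}}

```text
time_s: 2.33
eef_pos: [0.5765, 0.0172, 0.0675]
tcp_rot: [[0.67, 0.742, -0.0], [0.742, -0.67, -0.001], [-0.0, 0.0, -1.0]]
contact_force: [-0.6, -0.5, 0.3]
finger_gap: 0.5
```

```bash
python3 - <<'E'
from h import *
go([.573,.0177,.059],48.3)
E
```

```text
t 2.33 shift [-2.0, -2.9, 8.5] rows 0.2 yaw -0.36 gap 0.5
```

>>> {"fn": "servo_tool", "kwargs": {"steps": [{"fingers": 0,"xyz": [-2,-3,8],"yaw": 0},{"fingers": 0,"xyz": [-2,-3,8],"yaw": 0},{"fingers": 1,"xyz": [-2,-3,8],"yaw": 0},{"fingers": 1,"xyz": [-2,-3,8],"yaw": 0},{"fingers": 1,"xyz": [-2,-3,8],"yaw": 0}]}}

```text
time_s: 2.75
eef_pos: [0.5732, 0.0184, 0.0591]
tcp_rot: [[0.669, 0.743, 0.001], [0.743, -0.669, -0.0], [0.0, 0.0, -1.0]]
contact_force: [-1.1, -0.6, 0.2]
finger_gap: 0.333
```

>>> {"fn": "servo_tool", "kwargs": {"steps": [{"fingers": 1,"xyz": [0,0,0],"yaw": 0},{"fingers": 1,"xyz": [0,0,0],"yaw": 0},{"fingers": 1,"xyz": [0,0,0],"yaw": 0}]}}

```text
time_s: 3.0
eef_pos: [0.5732, 0.0184, 0.0591]
tcp_rot: [[0.669, 0.743, 0.001], [0.743, -0.669, -0.0], [0.0, 0.0, -1.0]]
contact_force: [-0.7, -0.1, 3.6]
finger_gap: 0.267
```

```bash
python3 - <<'E'
from h import *
from cell import grab_frame
f=grab_frame("wrist"); cv2.imwrite("pics/w3.png",f["image"][:,:,::-1])
go([.5435,.344,.17],48.3)
E
```

```text
t 3.05 shift [222.0, -239.9, -111.0] rows 8.3 yaw -0.32 gap 0.271
```

View pics/w3.png

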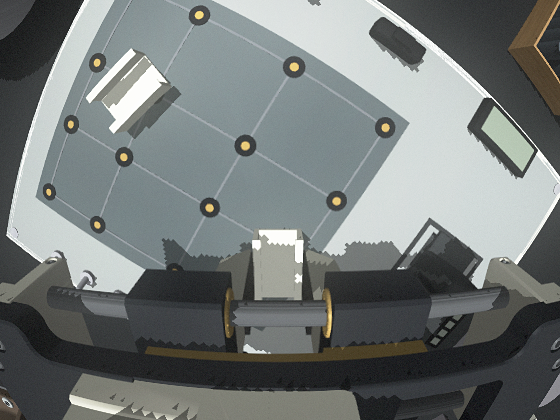

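Gap × 92 mm is 25 mm, so the offcut is held. Now I lift it and carry it to the tub.

>>> {"fn": "servo_tool", "kwargs": {"steps": [{"fingers": 1,"xyz": [0,0,-40],"yaw": 0},{"fingers": 1,"xyz": [0,0,-80],"yaw": 0},{"fingers": 1,"xyz": [20,-21,-108],"yaw": 0},{"fingers": 1,"xyz": [48,-52,-110],"yaw": 0},{"fingers": 1,"xyz": [76,-82,-110],"yaw": 0}]}}

```text
time_s: 3.47
eef_pos: [0.5643, 0.1303, 0.1713]
tcp_rot: [[0.672, 0.741, 0.005], [0.741, -0.672, 0.001], [0.004, 0.003, -1.0]]
contact_force: [1.3, 1.0, -1.1]
finger_gap: 0.265
```

```bash
python3 - <<'E'
from h import *
go([.5435,.344,.17],48.3)
E
```

```text
t 3.47 shift [144.3, -159.1, 1.4] rows 5.1 yaw -0.52 gap 0.265
```

>>> {"fn": "servo_tool", "kwargs": {"steps": [{"fingers": 1,"xyz": [144,-159,0],"yaw": 0},{"fingers": 1,"xyz": [144,-159,0],"yaw": 0},{"fingers": 1,"xyz": [144,-159,0],"yaw": 0},{"fingers": 1,"xyz": [144,-159,0],"yaw": 0},{"fingers": 1,"xyz": [144,-159,0],"yaw": 0}]}}

```text
time_s: 3.88
eef_pos: [0.5411, 0.3389, 0.1686]
tcp_rot: [[0.669, 0.743, -0.0], [0.743, -0.669, -0.0], [-0.0, 0.0, -1.0]]
contact_force: [1.4, -0.1, 0.7]
finger_gap: 0.266
```

```bash
python3 - <<'E'
from h import *
from cell import grab_frame
f=grab_frame("wrist"); cv2.imwrite("pics/w4.png",f["image"][:,:,::-1])
go([.5435,.344,.09],48.3)
E
```

```text
t 3.93 shift [-0.7, 9.2, 78.9] rows 1.9 yaw 0.24 gap 0.268
```

View pics/w4.png

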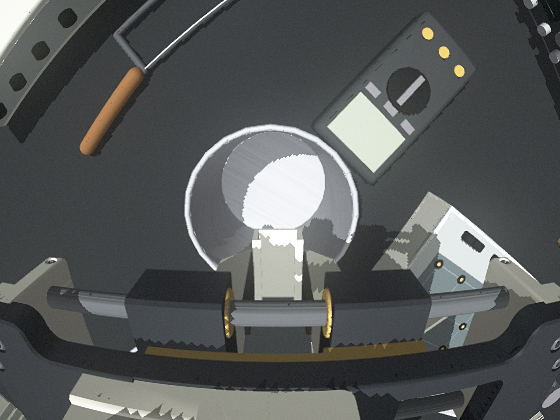

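The offcut is over the tub mouth, which is centred at about (272,205). Now I lower it and release.

>>> {"fn": "servo_tool", "kwargs": {"steps": [{"fingers": 1,"xyz": [-1,9,20],"yaw": 0},{"fingers": 1,"xyz": [-1,9,60],"yaw": 0},{"fingers": 1,"xyz": [-1,9,78],"yaw": 0},{"fingers": 1,"xyz": [-1,9,78],"yaw": 0},{"fingers": 0.2,"xyz": [-1,9,78],"yaw": 0}]}}

```text
time_s: 4.35
eef_pos: [0.5472, 0.3299, 0.0901]
tcp_rot: [[0.669, 0.743, -0.002], [0.743, -0.669, -0.001], [-0.002, -0.001, -1.0]]
contact_force: [0.2, 0.1, 1.1]
finger_gap: 0.303
```

>>> {"fn": "servo_tool", "kwargs": {"steps": [{"fingers": 0.1,"xyz": [0,0,0],"yaw": 0},{"fingers": 0.1,"xyz": [0,0,0],"yaw": 0},{"fingers": 0.1,"xyz": [0,0,0],"yaw": 0},{"fingers": 0.1,"xyz": [0,0,-40],"yaw": 0},{"fingers": 0.1,"xyz": [0,0,-80],"yaw": 0}]}}

```text
time_s: 4.77
eef_pos: [0.5466, 0.3293, 0.1706]
tcp_rot: [[0.669, 0.743, -0.003], [0.743, -0.669, -0.002], [-0.004, -0.001, -1.0]]
contact_force: [1.3, 0.1, 0.9]
finger_gap: 0.449
```

```bash
python3 - <<'E'
from h import *
from cell import grab_frame
f=grab_frame("wrist"); cv2.imwrite("pics/w5.png",f["image"][:,:,::-1])
go([.5814,.1378,.17],-4.3)
E
```

```text
t 4.82 shift [-124.3, 153.6, 10.1] rows 4.7 yaw 52.29 gap 0.454
```

View pics/w5.png

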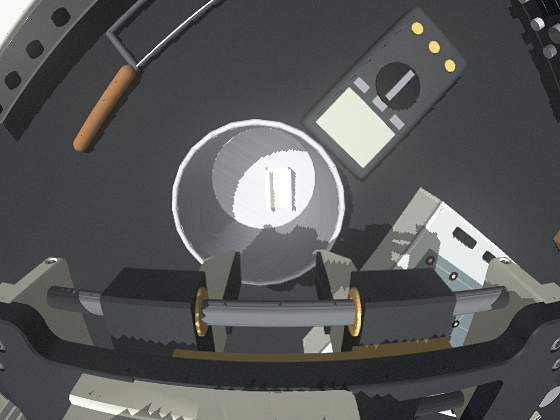

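The long offcut now lies inside the tub at about (280,188). Next is the short one.

>>> {"fn": "servo_tool", "kwargs": {"steps": [{"fingers": 0.0,"xyz": [-30,37,-4],"yaw": 52},{"fingers": 0.0,"xyz": [-55,68,0],"yaw": 52},{"fingers": 0.0,"xyz": [-81,100,0],"yaw": 52},{"fingers": 0,"xyz": [-107,132,0],"yaw": 52},{"fingers": 0,"xyz": [-124,153,0],"yaw": 52}]}}

```text
time_s: 5.23
eef_pos: [0.5794, 0.1315, 0.172]
tcp_rot: [[0.979, 0.202, 0.002], [0.202, -0.979, -0.001], [0.002, 0.002, -1.0]]
contact_force: [-0.1, -0.5, -0.6]
finger_gap: 0.499
```

```bash
python3 - <<'E'
from h import *
go([.5814,.1378,.12],-4.3)
E
```

```text
t 5.23 shift [3.1, -5.9, 52.0] rows 1.3 yaw 15.96 gap 0.499
```

>>> {"fn": "servo_tool", "kwargs": {"steps": [{"fingers": 0,"xyz": [3,-6,10],"yaw": 16},{"fingers": 0,"xyz": [3,-6,30],"yaw": 16},{"fingers": 0,"xyz": [3,-6,50],"yaw": 16},{"fingers": 0,"xyz": [3,-6,50],"yaw": 16},{"fingers": 0,"xyz": [3,-6,50],"yaw": 16}]}}

```text
time_s: 5.65
eef_pos: [0.5798, 0.1424, 0.121]
tcp_rot: [[0.998, -0.065, -0.001], [-0.065, -0.998, -0.0], [-0.001, 0.0, -1.0]]
contact_force: [-0.3, 0.4, 0.3]
finger_gap: 0.5
```

```bash
python3 - <<'E'
from h import *
from cell import grab_frame
f=grab_frame("wrist"); cv2.imwrite("pics/w6.png",f["image"][:,:,::-1])
go([.5814,.1378,.059],-4.3)
f=grab_frame("top"); cv2.imwrite("pics/t6.png",f["image"][:,:,::-1])
E
```

```text
t 5.7 shift [1.1, 4.8, 62.8] rows 1.5 yaw 0.59 gap 0.501
```

View pics/w6.png

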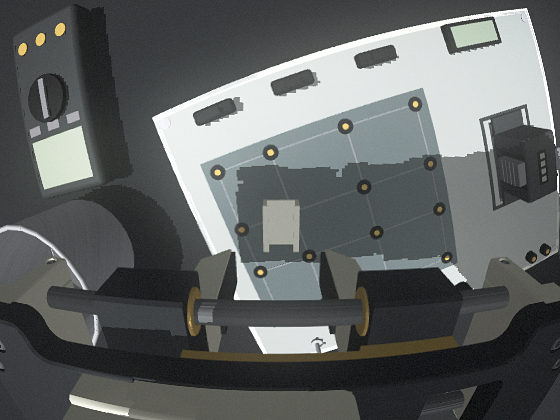

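The short offcut at (281,225) is centred between the fingers. Descending.

>>> {"fn": "servo_tool", "kwargs": {"steps": [{"fingers": 0,"xyz": [1,5,25],"yaw": 0},{"fingers": 0,"xyz": [1,5,50],"yaw": 0},{"fingers": 0,"xyz": [1,5,61],"yaw": 0},{"fingers": 0,"xyz": [1,5,61],"yaw": 0},{"fingers": 0,"xyz": [1,5,61],"yaw": 0}]}}

```text
time_s: 6.17
eef_pos: [0.5811, 0.1375, 0.0605]
tcp_rot: [[0.998, -0.066, 0.0], [-0.066, -0.998, 0.0], [0.0, -0.0, -1.0]]
contact_force: [0.2, 0.1, 0.1]
finger_gap: 0.5
```

```bash
python3 - <<'E'
from h import *
go([.5814,.1378,.059],-4.3)
E
```

```text
t 6.17 shift [0.3, -0.3, 1.5] rows 0.0 yaw 0.51 gap 0.5
```

>>> {"fn": "servo_tool", "kwargs": {"steps": [{"fingers": 1,"xyz": [0,0,1],"yaw": 0},{"fingers": 1,"xyz": [0,0,1],"yaw": 0},{"fingers": 1,"xyz": [0,0,1],"yaw": 0},{"fingers": 1,"xyz": [0,0,1],"yaw": 0},{"fingers": 1,"xyz": [0,0,1],"yaw": 0}]}}

```text
time_s: 6.58
eef_pos: [0.5814, 0.1374, 0.0597]
tcp_rot: [[0.998, -0.067, 0.001], [-0.067, -0.998, 0.0], [0.001, -0.0, -1.0]]
contact_force: [-1.2, -0.9, 6.0]
finger_gap: 0.268
```

>>> {"fn": "servo_tool", "kwargs": {"steps": [{"fingers": 1,"xyz": [0,0,0],"yaw": 0},{"fingers": 1,"xyz": [0,0,-40],"yaw": 0},{"fingers": 1,"xyz": [0,0,-80],"yaw": 0},{"fingers": 1,"xyz": [0,0,-110],"yaw": 0},{"fingers": 1,"xyz": [0,0,-110],"yaw": 0}]}}

```text
time_s: 7.0
eef_pos: [0.5842, 0.1385, 0.1755]
tcp_rot: [[0.998, -0.067, 0.01], [-0.067, -0.998, 0.003], [0.01, -0.004, -1.0]]
contact_force: [0.3, 0.1, -0.0]
finger_gap: 0.267
```

```bash
python3 - <<'E'
from h import *
from cell import grab_frame
f=grab_frame("wrist"); cv2.imwrite("pics/w7.png",f["image"][:,:,::-1])
f=dict(np.load("pics/top0.npz"));
go([.5435,.344,.17],-4.3)
E
```

```text
t 7.05 shift [-53.1, -202.9, 2.6] rows 5.0 yaw 0.47 gap 0.269
```

View pics/w7.png

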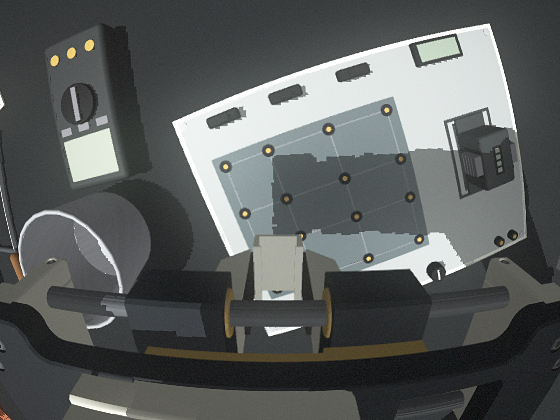

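The short offcut is held and the deck is clear. Moving to the tub.

>>> {"fn": "servo_tool", "kwargs": {"steps": [{"fingers": 1,"xyz": [-53,-203,0],"yaw": 0},{"fingers": 1,"xyz": [-53,-203,0],"yaw": 0},{"fingers": 1,"xyz": [-53,-203,0],"yaw": 0},{"fingers": 1,"xyz": [-53,-203,0],"yaw": 0},{"fingers": 1,"xyz": [-53,-203,0],"yaw": 0}]}}

```text
time_s: 7.47
eef_pos: [0.5405, 0.3431, 0.1675]
tcp_rot: [[0.998, -0.067, -0.001], [-0.067, -0.998, -0.001], [-0.001, 0.001, -1.0]]
contact_force: [0.9, -0.6, 0.0]
finger_gap: 0.267
```

>>> {"fn": "servo_tool", "kwargs": {"steps": [{"fingers": 1,"xyz": [0,0,0],"yaw": 0},{"fingers": 1,"xyz": [0,0,0],"yaw": 0}]}}

```text
time_s: 7.63
eef_pos: [0.5393, 0.3451, 0.1672]
tcp_rot: [[0.998, -0.061, -0.002], [-0.061, -0.998, 0.0], [-0.002, -0.0, -1.0]]
contact_force: [0.9, -1.2, -0.0]
finger_gap: 0.267
```

```bash
python3 - <<'E'
from h import *
from cell import grab_frame
f=grab_frame("wrist"); cv2.imwrite("pics/w8.png",f["image"][:,:,::-1])
go([.5435,.344,.09],-4.3)
E
```

```text
t 7.68 shift [2.8, -2.1, 77.3] rows 1.9 yaw 0.6 gap 0.272
```

View pics/w8.png

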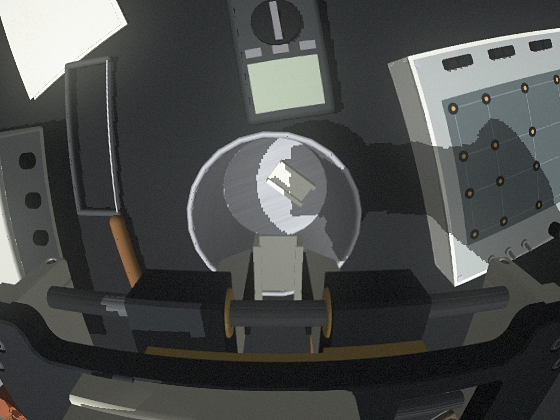

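>>> {"fn": "servo_tool", "kwargs": {"steps": [{"fingers": 1,"xyz": [4,0,35],"yaw": 0},{"fingers": 1,"xyz": [4,0,70],"yaw": 0},{"fingers": 1,"xyz": [4,0,76],"yaw": 0},{"fingers": 1,"xyz": [4,0,76],"yaw": 0},{"fingers": 0.1,"xyz": [4,0,76],"yaw": 0}]}}

```text
time_s: 8.1
eef_pos: [0.5463, 0.3405, 0.0934]
tcp_rot: [[0.998, -0.068, -0.0], [-0.068, -0.998, -0.001], [-0.0, 0.001, -1.0]]
contact_force: [-0.2, -0.3, 0.1]
finger_gap: 0.302
```

>>> {"fn": "servo_tool", "kwargs": {"steps": [{"fingers": 0.1,"xyz": [0,0,0],"yaw": 0},{"fingers": 0.1,"xyz": [0,0,0],"yaw": 0},{"fingers": 0.1,"xyz": [0,0,0],"yaw": 0},{"fingers": 0.1,"xyz": [0,0,-40],"yaw": 0},{"fingers": 0.1,"xyz": [0,0,-80],"yaw": 0}]}}

```text
time_s: 8.52
eef_pos: [0.5444, 0.3406, 0.1724]
tcp_rot: [[0.998, -0.066, -0.004], [-0.066, -0.998, -0.002], [-0.003, 0.003, -1.0]]
contact_force: [1.5, 0.3, 0.4]
finger_gap: 0.449
```

```bash
python3 - <<'E'
from h import *
from cell import grab_frame
f=grab_frame("wrist"); cv2.imwrite("pics/w9.png",f["image"][:,:,::-1])
go([.60,-.04,.19],16.3)
E
```

```text
t 8.57 shift [77.2, 379.6, -9.1] rows 9.3 yaw -20.12 gap 0.449
```

View pics/w9.png

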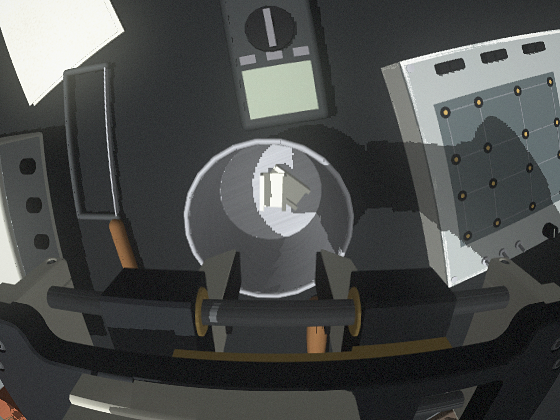

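Both offcuts are in the tub at about (280,188). Moving towards the cassette to look.

```bash
python3 - <<'E'
from h import *
go([.577,-.072,.19],16.3)
E
```

```text
t 8.57 shift [56.3, 413.1, -9.5] rows 10.0 yaw -20.12 gap 0.449
```

>>> {"fn": "servo_tool", "kwargs": {"steps": [{"fingers": -0.6,"xyz": [56,413,-10],"yaw": -20},{"fingers": -0.6,"xyz": [56,413,-10],"yaw": -20},{"fingers": -0.6,"xyz": [56,413,-10],"yaw": -20},{"fingers": -0.6,"xyz": [56,413,-10],"yaw": -20},{"fingers": -0.6,"xyz": [56,413,-10],"yaw": -20}]}}

```text
time_s: 8.98
eef_pos: [0.5601, 0.1321, 0.1788]
tcp_rot: [[0.96, 0.28, 0.002], [0.28, -0.96, 0.0], [0.002, 0.0, -1.0]]
contact_force: [0.7, -0.1, -0.5]
finger_gap: 0.762
```

```bash
python3 - <<'E'
from h import *
go([.577,-.072,.19],16.3)
E
```

```text
t 8.98 shift [-40.8, 200.6, -11.3] rows 4.9 yaw -0.07 gap 0.762
```

>>> {"fn": "servo_tool", "kwargs": {"steps": [{"fingers": -0.6,"xyz": [-41,200,-10],"yaw": 0},{"fingers": -0.6,"xyz": [-41,200,-10],"yaw": 0},{"fingers": -0.6,"xyz": [-41,200,-10],"yaw": 0},{"fingers": -0.6,"xyz": [-41,200,-10],"yaw": 0},{"fingers": -0.6,"xyz": [-41,200,-10],"yaw": 0}]}}

```text
time_s: 9.4
eef_pos: [0.5764, -0.0727, 0.1889]
tcp_rot: [[0.961, 0.278, 0.002], [0.278, -0.961, -0.001], [0.002, 0.001, -1.0]]
contact_force: [1.0, -0.6, -0.2]
finger_gap: 0.799
```

>>> {"fn": "servo_tool", "kwargs": {"steps": [{"fingers": -0.6,"xyz": [0,0,0],"yaw": 0},{"fingers": -0.6,"xyz": [0,0,0],"yaw": 0}]}}

```text
time_s: 9.57
eef_pos: [0.5765, -0.0731, 0.1885]
tcp_rot: [[0.962, 0.273, 0.002], [0.273, -0.962, -0.001], [0.001, 0.002, -1.0]]
contact_force: [0.1, 1.2, -1.8]
finger_gap: 0.801
```

```bash
python3 - <<'E'
from h import *
from cell import grab_frame,read_state
f=grab_frame("wrist"); cv2.imwrite("pics/w10.png",f["image"][:,:,::-1]);np.savez("pics/w10.npz",**f)
go([.625,-.0578,.12],16.3)
x,y=map(int,projfish(f,(.625,-.058,.075)));print(x,y)
cv2.imwrite("pics/w10z.png",cv2.resize(f["image"][max(y-60,0):y+60,x-75:x+75,::-1],(750,600) if y>=60 else None,fx=5,fy=5,interpolation=cv2.INTER_CUBIC))
E
```

```text
t 9.62 shift [50.0, 1.3, 68.5] rows 2.0 yaw -0.24 gap 0.8
275 146
```

View pics/w10z.png

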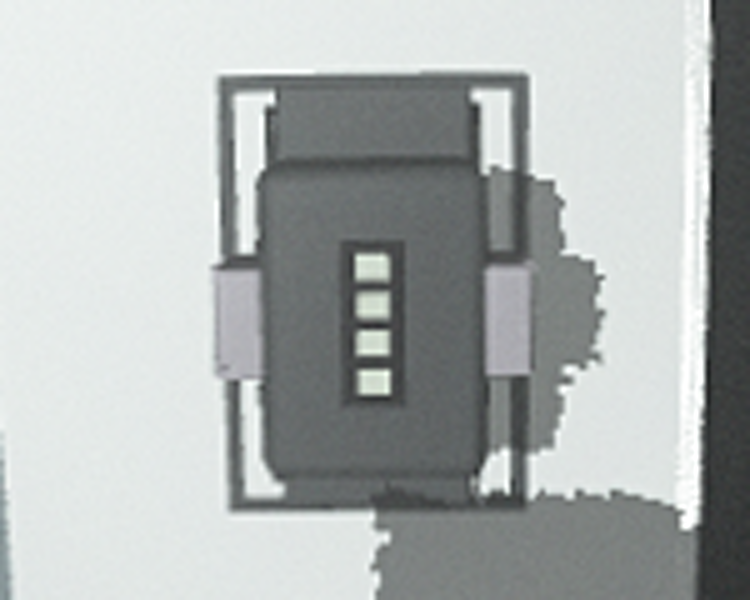

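View pics/w10.png

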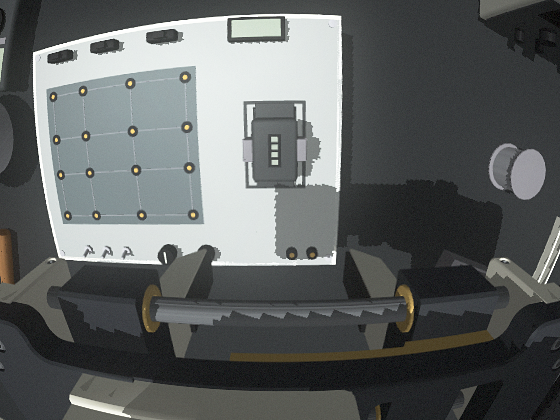

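The cassette is aligned with the image. In the zoom the button tops span x 215–533 and y 263–377.

```bash
python3 - <<'E'
from h import *
f=dict(np.load("pics/w10.npz"))
def rep(n,q,z):
    k=np.array([onplane(f,200+(x-2)/5,86+(y-2)/5,z,True) for x,y in q]);e=(k-np.roll(k,-1,0))
    print(n,k.mean(0).round(4),np.linalg.norm(e,axis=1).round(4),np.degrees(np.arctan2(e[:,1],e[:,0])).round(1))
rep("well",[(219,75),(528,73),(525,508),(230,508)],.055)
rep("btn",[(216,266),(532,263),(530,377),(219,380)],.093)
rep("head",[(265,165),(485,163),(483,475),(268,477)],.095)
go([.625,-.0578,.12],16.3)
E
```

```text
well [ 0.6245 -0.0576  0.055 ] [0.0544 0.0795 0.0545 0.0792] [ 106.2   16.4  -74.1 -163.7]
btn [ 0.6245 -0.0577  0.093 ] [0.0492 0.0181 0.049  0.0181] [ 106.4   15.9  -73.6 -163.7]
head [ 0.6247 -0.0578  0.095 ] [0.0336 0.0492 0.0341 0.0492] [ 106.4   16.2  -73.6 -164.4]
t 9.62 shift [50.0, 1.3, 68.5] rows 2.0 yaw -0.24 gap 0.8
```

>>> {"fn": "servo_tool", "kwargs": {"steps": [{"fingers": -0.6,"xyz": [40,1,10],"yaw": 0},{"fingers": -0.6,"xyz": [49.5,1,30],"yaw": 0},{"fingers": -0.6,"xyz": [49.5,1,60],"yaw": 0},{"fingers": -0.6,"xyz": [49.5,1,68],"yaw": 0},{"fingers": -0.6,"xyz": [49.5,1,68],"yaw": 0}]}}

```text
time_s: 10.03
eef_pos: [0.622, -0.0551, 0.1174]
tcp_rot: [[0.96, 0.281, -0.005], [0.281, -0.96, 0.001], [-0.005, -0.002, -1.0]]
contact_force: [-1.5, -0.1, 0.4]
finger_gap: 0.799
```

```bash
python3 - <<'E'
from h import *
go([.6245,-.0577,.0615],16.2)
E
```

```text
t 10.03 shift [2.0, 3.3, 55.9] rows 1.3 yaw 0.12 gap 0.799
```

>>> {"fn": "servo_tool", "kwargs": {"steps": [{"fingers": -0.6,"xyz": [1,2,15],"yaw": 0},{"fingers": -0.6,"xyz": [1,2,35],"yaw": 0},{"fingers": -0.6,"xyz": [1,2,50],"yaw": 0},{"fingers": -0.6,"xyz": [1,2,52],"yaw": 0},{"fingers": -0.6,"xyz": [1,2,52],"yaw": 0}]}}

```text
time_s: 10.45
eef_pos: [0.6254, -0.0581, 0.0685]
tcp_rot: [[0.96, 0.279, -0.0], [0.279, -0.96, 0.0], [-0.0, -0.0, -1.0]]
contact_force: [0.6, -0.4, -0.0]
finger_gap: 0.8
```

>>> {"fn": "servo_tool", "kwargs": {"steps": [{"fingers": -0.6,"xyz": [0,0,0],"yaw": 0},{"fingers": -0.6,"xyz": [0,0,0],"yaw": 0}]}}

```text
time_s: 10.62
eef_pos: [0.6266, -0.0583, 0.0696]
tcp_rot: [[0.96, 0.279, 0.003], [0.279, -0.96, -0.0], [0.002, 0.001, -1.0]]
contact_force: [-0.4, -0.5, 0.9]
finger_gap: 0.8
```

```bash
python3 - <<'E'
from h import *
go([.6245,-.0577,.0615],16.2)
E
```

```text
t 10.62 shift [-1.8, -1.2, 8.1] rows 0.2 yaw -0.02 gap 0.8
```

>>> {"fn": "servo_tool", "kwargs": {"steps": [{"fingers": -0.6,"xyz": [-1.8,-1,8],"yaw": 0},{"fingers": -0.6,"xyz": [-1.8,-1,8],"yaw": 0},{"fingers": -0.6,"xyz": [-1.8,-1,8],"yaw": 0},{"fingers": -0.6,"xyz": [-1.8,-1,8],"yaw": 0},{"fingers": -0.6,"xyz": [-1.8,-1,8],"yaw": 0}]}}

```text
time_s: 11.03
eef_pos: [0.6236, -0.0581, 0.0599]
tcp_rot: [[0.96, 0.279, 0.0], [0.279, -0.96, -0.0], [0.0, 0.0, -1.0]]
contact_force: [-0.4, -0.9, 1.0]
finger_gap: 0.8
```

```bash
python3 - <<'E'
from h import *
from cell import grab_frame
go([.6245,-.0577,.0615],16.2)
f=grab_frame("wrist"); cv2.imwrite("pics/w11.png",f["image"][:,:,::-1])
go([.6245,-.0577,.0615],16.2)
E
```

```text
t 11.03 shift [0.9, -0.1, -1.6] rows 0.0 yaw -0.03 gap 0.8
t 11.08 shift [0.9, -0.1, -1.7] rows 0.0 yaw -0.02 gap 0.802
```

View pics/w11.png

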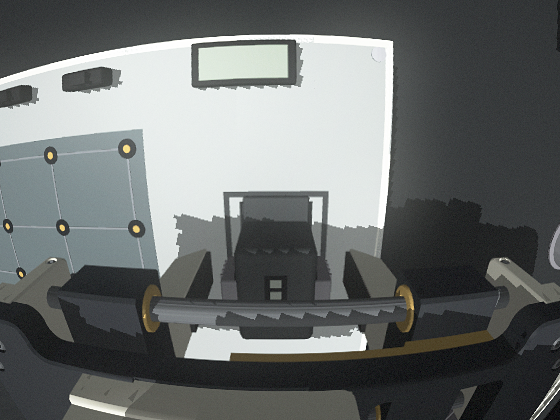

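The head is centred between the fingers. Squeezing.

>>> {"fn": "servo_tool", "kwargs": {"steps": [{"fingers": 0.1,"xyz": [0.9,0,-1.5],"yaw": 0},{"fingers": 1,"xyz": [0.9,0,-1.5],"yaw": 0},{"fingers": 1,"xyz": [0.9,0,-1.5],"yaw": 0},{"fingers": 1,"xyz": [0.9,0,-1.5],"yaw": 0},{"fingers": 1,"xyz": [0.9,0,-1.5],"yaw": 0}]}}

```text
time_s: 11.5
eef_pos: [0.6244, -0.0578, 0.0613]
tcp_rot: [[0.96, 0.279, 0.0], [0.279, -0.96, 0.0], [0.0, 0.0, -1.0]]
contact_force: [-0.5, -0.1, 1.2]
finger_gap: 0.486
```

>>> {"fn": "servo_tool", "kwargs": {"steps": [{"fingers": 1,"xyz": [0,0,0],"yaw": 0},{"fingers": 1,"xyz": [0,0,0],"yaw": 0},{"fingers": 1,"xyz": [0,0,0],"yaw": 0},{"fingers": 1,"xyz": [0,0,0],"yaw": 0},{"fingers": 1,"xyz": [0,0,0],"yaw": 0}]}}

```text
time_s: 11.92
eef_pos: [0.6245, -0.0577, 0.0614]
tcp_rot: [[0.96, 0.279, 0.0], [0.279, -0.96, 0.0], [0.0, -0.0, -1.0]]
contact_force: [-1.5, 1.6, 4.2]
finger_gap: 0.391
```

```bash
python3 - <<'E'
from h import *
from cell import read_state
go([.6245,-.0577,.0615],16.2);s=read_state();print(np.round(s["contact_force"],1),s["finger_gap"]*92)
E
```

```text
t 11.92 shift [-0.0, 0.0, -0.1] rows 0.0 yaw -0.02 gap 0.391
[-1.5  1.6  4.2] 35.94243140678781
```

The gap reads 36 mm, so the catches are fully in. Lifting slowly first.

>>> {"fn": "servo_tool", "kwargs": {"steps": [{"fingers": 1,"xyz": [0,0,-2],"yaw": 0},{"fingers": 1,"xyz": [0,0,-5],"yaw": 0},{"fingers": 1,"xyz": [0,0,-8],"yaw": 0},{"fingers": 1,"xyz": [0,0,-12],"yaw": 0},{"fingers": 1,"xyz": [0,0,-15],"yaw": 0}]}}

```text
time_s: 12.33
eef_pos: [0.6244, -0.0579, 0.0766]
tcp_rot: [[0.96, 0.278, 0.0], [0.278, -0.96, -0.0], [0.0, 0.0, -1.0]]
contact_force: [-0.5, 0.3, -0.7]
finger_gap: 0.392
```

```bash
python3 - <<'E'
from h import *
from cell import grab_frame
f=grab_frame("scene"); cv2.imwrite("pics/s12.png",cv2.resize(f["image"][130:310,200:440,::-1],(800,600)))
E
```

View pics/s12.png

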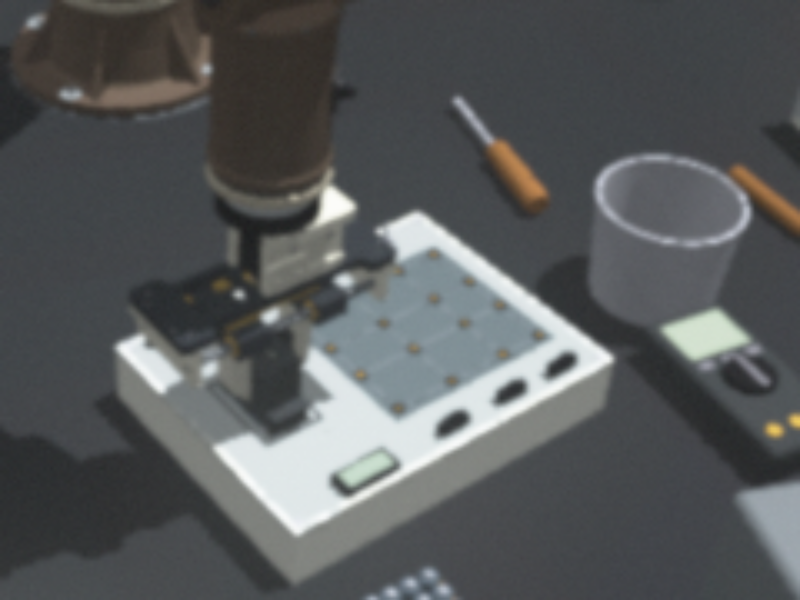

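The bay's shoulder is rising out of the well at (285,405), with no drag force. Continuing the lift.

>>> {"fn": "servo_tool", "kwargs": {"steps": [{"fingers": 1,"xyz": [0,0,-10],"yaw": 0},{"fingers": 1,"xyz": [0,0,-20],"yaw": 0},{"fingers": 1,"xyz": [0,0,-30],"yaw": 0},{"fingers": 1,"xyz": [0,0,-40],"yaw": 0},{"fingers": 1,"xyz": [0,0,-50],"yaw": 0}]}}

```text
time_s: 12.8
eef_pos: [0.6246, -0.0578, 0.1277]
tcp_rot: [[0.96, 0.279, 0.001], [0.279, -0.96, -0.0], [0.001, 0.0, -1.0]]
contact_force: [0.2, 0.2, -1.1]
finger_gap: 0.391
```

>>> {"fn": "servo_tool", "kwargs": {"steps": [{"fingers": 1,"xyz": [0,0,-15],"yaw": 0},{"fingers": 1,"xyz": [0,0,-30],"yaw": 0},{"fingers": 1,"xyz": [0,0,-45],"yaw": 0},{"fingers": 1,"xyz": [0,0,-55],"yaw": 0},{"fingers": 1,"xyz": [0,0,-60],"yaw": 0}]}}

```text
time_s: 13.22
eef_pos: [0.6252, -0.0578, 0.1885]
tcp_rot: [[0.96, 0.279, 0.003], [0.279, -0.96, -0.0], [0.003, 0.001, -1.0]]
contact_force: [-0.5, -0.3, -1.2]
finger_gap: 0.393
```

>>> {"fn": "servo_tool", "kwargs": {"steps": [{"fingers": 1,"xyz": [0,0,0],"yaw": 0},{"fingers": 1,"xyz": [0,0,0],"yaw": 0},{"fingers": 1,"xyz": [0,0,0],"yaw": 0},{"fingers": 1,"xyz": [0,0,0],"yaw": 0},{"fingers": 1,"xyz": [0,0,0],"yaw": 0}]}}

```text
time_s: 13.63
eef_pos: [0.624, -0.0578, 0.1854]
tcp_rot: [[0.96, 0.279, -0.001], [0.279, -0.96, 0.0], [-0.001, -0.0, -1.0]]
contact_force: [-0.2, -1.3, -1.5]
finger_gap: 0.394
```

```bash
python3 - <<'E'
from h import *
from cell import grab_frame,read_state
f=grab_frame("scene"); cv2.imwrite("pics/s13.png",cv2.resize(f["image"][110:290,200:440,::-1],(800,600)))
f=grab_frame("top"); cv2.imwrite("pics/t13.png",f["image"][:,:,::-1])
f=grab_frame("wrist"); cv2.imwrite("pics/w13.png",f["image"][:,:,::-1])
s=read_state();print(s["time_s"],np.round(s["eef_pos"],4),np.round(s["contact_force"],1),s["finger_gap"]*92,np.abs(s["joint_vel"]).max())
E
```

```text
13.7833 [ 0.6243 -0.0578  0.1858] [ 0.2  0.3 -1.8] 36.24027256368856 0.0031038178586330614
```

View pics/s13.png

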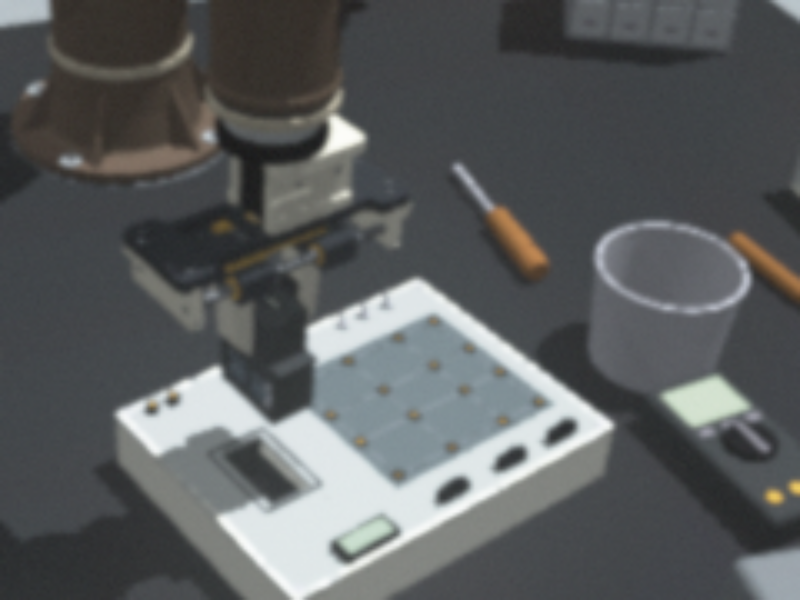

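View pics/t13.png

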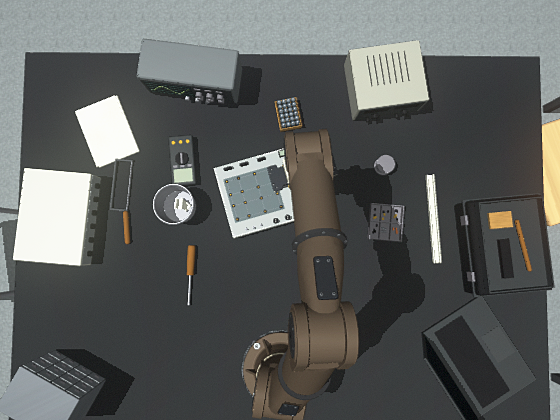

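View pics/w13.png

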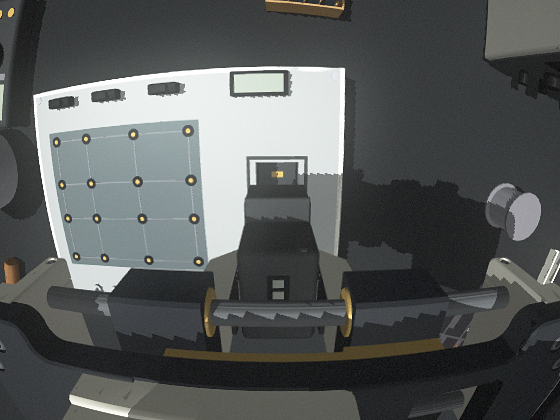

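The cassette hangs upright, clear of the open well. TCP rise is 124 mm, which puts the foot about 78 mm above the deck. The tub is standing with both offcuts at about (183,203) in the top view, and the other items have not moved.

```bash
python3 -c "
from cell import sign_off
print(sign_off())"
```

```text
the job is handed in; nothing more can be done
None
```

The job is handed in after 13.8 s of the 59 s allowed. Both offcuts are in the waste tub, and the gripper is holding the cassette out of its well by the squeezed catches.

**Offcuts:** I dropped the long one and then the short one into the tub. The wrist and top views show both lying inside it, and the tub is still standing.

**Cassette:** I squeezed the two catches together while it was still home, then lifted it straight up 124 mm. That puts its foot about 78 mm above the deck. The last views show it upright and clear of the well, and the arm was still. The downward force on the wrist was about 1.8 N, which fits a cassette of about 0.18 kg.

**Disagreement:** the fingers read 36 mm apart, where 38 mm is the stated fully squeezed width. I took that as the catches being fully in, because the cassette came free without dragging. I had no direct reading of the catch travel.

**Rest of the bench:** by eye in the last top view, everything else is where it started; I did not measure it.

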